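Lock the clamp of a plaster-carving stand with its headed pin

ROBOT

A 6-joint arm with a two-finger parallel gripper is mounted at the origin on the work surface. World frame = base frame: x ahead of the robot, y to its left, z up, the work surface at z = 0. Lengths are in m, angles in rad, forces in N, time in s.
With the tool pointing down it reaches from about 0.375 to 0.9 m from the base axis. Payload 3.1 kg.
Tool frame: the origin (TCP) lies midway between the tips of the shut fingers; the grasp point (between the pads) lies 19 mm behind it; z points along the fingers, y is the line along which they close (so a half turn about z gives the same grasp; the last joint's range is limited). The gripper opens to 87 mm and grips with 3 to 60 N. Pads are 19 mm wide; open, the fingers measure 117 mm over their backs; the gripper's body (75 mm by 190 mm) begins 51 mm behind the grasp point.
Start: joints at [0.995, 0.527, 1.433, -0, 1.181, -0.178], TCP at [0.242, 0.576, 0.223] pointing down, gripper open.
Joint ranges: [-3.08, 3.08], [-0.75, 2.2], [0.22, 2.44], [-1.43, 4.57], [0, 2.65], [-2.85, 2.85]. Speed limits (rad/s): [2.79, 2.79, 3.14, 3.14, 3.14, 3.14].

INTERFACE

Orientations are given as a unit quaternion [x, y, z, w].
In Python, from rig import robot gives the robot as it stands.
- The arm moves only by the shell command python3 -m jog 'ROWS' [FORCE]. ROWS is a JSON object of lists of equal length, an entry for each row: "dp": the shift along the tool's x, y, z in mm, a list of three; "delta_rot": the turn, a rotation vector about the tool's x, y, z in rad, a list of three; "gripper": the opening, from -1 (shut) to 1 (fully open). A call has 1 to 12 rows; each row is the pose to reach, as a shift and turn from the pose commanded when the call began, along the tool's axes at that moment; what a row does not reach only later rows make up. A row lasts 1/10 s, in which the tool goes at most 50 mm and 8.59 degrees, less where a joint would pass 70% of its speed; a pose out of reach is approached as far as the arm can. A call with a gripper value outside its range is refused whole. The fingers move at their own pace and stop on an object; FORCE is the grip in N (left out, the last holds). Time passes only in rows, so rows that repeat a pose let the fingers close. It gives the time, the measured TCP pose, the force, the opening and the grip force at its end, in the units of the state.
- robot.get_obs(): the state, without advancing time (a new reading comes with each control period).
- robot.camera(name): name is "scene" or "side" or "wrist"; returns the picture (384x512x3 uint8, red, green, blue); there is no depth.
- robot.camera_model(name): a dict with "fx", "fy", "cx", "cy" (pixels), "k1" (the pictures are not rectified: a ray, as slopes to the right and down, at radius r is drawn at 1 + k1 r^2 times it, then the intrinsics apply), "xyz" and "orientation" of the camera in the world; the wrist camera has in their place "T_tool_cam" (4x4, takes a point from camera to tool coordinates, whose origin is the TCP and whose axes are the flange's). Camera axes: x right, y down, z forward; pixel columns grow to the right and rows downward; lengths in m; the calibration is good to about 2 mm. A picture is of the moment at which its call begins: read the wrist's pose just before it. camera_model takes no time and is no camera call.
- robot.hand_in(): hands the job in; it is judged then, once.
Trained networks look in the newest picture that a camera, given by its name, has taken for a name from the list of things; names that differ only in an ending like _2 or _b are one class to them, and where a whole thing is asked for, a point or a joint stands for the part that bears it (a point fixed in the world has none). Each returns a list of dicts, best first, with "score" (0 to 1); they miss things now and then, are a little off and sometimes report something else, mostly with a low value. They report only what shows in the picture. A call takes as long as a camera call.
- robot.search_frame(name, camera): "rect" ([left, top, right, bottom] in pixels, round what is visible of it).
The state is a dict: "time": time; "q": joint angles; "joint_velocities": joint speeds; "joint_torque": joint torques, N m; "position": TCP position; "tool_rot": TCP orientation; "ft_force": force on the tool from outside, world axes, zero at the start; "moment": the same for the moment, N m; "grip_width": finger opening in m; "grip_force": force on a finger pad.
Only numpy, scipy, OpenCV 4.12 (cv2) and the standard library are available. Lean on these libraries where they do the work, as an engineer would, in place of code of your own. Each camera call takes 0.05 s, during which the arm holds its last target. There are 200 camera calls.

TASK

Make the plaster roundel on the sloping stand fast for carving: slide the clamp bar by its black grip to the right (as the robot sees it) until it is home against its end stop, then take the red-gripped pin out of the white tool block and push it through the blue fork and the bar's hole until its head sits flush on the fork, and let go. Do not touch the plaster roundel, and leave all the other tools and things where they are.

Things in the scene. Friction and masses are not known exactly. Their poses are not given: they have to be found in the camera images.
- pin: Headed pin: steel shank 16 mm in diameter, 80 mm long, nose tapered over its last 14 mm; steel head 36 mm in diameter, 8 mm thick; red cylindrical grip 24 mm in diameter, 44 mm tall. Origin on its axis under the head; z from shank to grip: nose at z -80, grip z 8 to 52 mm. Starts upright in one of the block's holes, head resting on the block.
- block: White tool block, 190 (x) x 80 (y) x 90 (z) mm, fixed; three vertical holes, 19 mm in diameter, in a row along its x at -56, 0 and 56 mm, hold the pin and the two gouges in any order. Origin at the centre of its underside.
- stand: Sloping carving stand, fixed, low front edge to the robot. Origin on the table; x front to back, y left. Base board x -100 to 100, y -283 to 8 mm. Dark desk board (180 mm up the slope, y -285 to 10) tilted 32 degrees about y, its surface 115 mm above the origin, 67 high in front, 163 at the back. Blue fork at its left end; the bar reaches y = 140 when open.
- fork_seat (a point): Centre of the hole's mouth on the blue fork's upper face. z out of the hole (32 degrees off vertical, to the robot), x up the slope, y left along the bar. Fork 50 (x) x 56 (y) mm: upper plate z -16 to 0, gap to -38, lower plate to -54, open below; holes 19 mm with 3 mm chamfers, also the bar's. Web at x 25 to 41, no higher. Pin seated: its origin here, z axes along each other.
- clamp (a joint): Slide of the clamp bar, m: 0 = open (bar to the left), 0.060 = home at the end stop, jaw against the roundel, bar's hole in line with the fork's. It moves along -y of fork_seat and stays where it is left (friction about 2.5 N).
- clamp_grip (a point): On the axis of the clamp bar's black grip, a cylinder 26 mm in diameter, 48 mm tall, square to the desk; 24 mm below its top and 24 mm above the bar. Axes as fork_seat, 6 mm above the fork's upper face; home it is 130 mm to the right (-y) of the fork's hole. Bar 40 mm wide, 18 mm thick; cork jaw 70 mm wide, 40 mm right of the grip, 10 mm below this point.
- roundel: Round white plaster plaque with a carved rosette, 150 mm in diameter, 26 mm thick, fixed on the desk; fragile, not to be touched. Origin at the centre of its underside, on the desk surface, 245 mm to the right of the fork's hole; z square to the desk.
- gouge_a: Gouge with a pale wooden handle 28 mm thick, upright in the block, standing 72 mm above it (brass collar 30 mm in diameter, 10 mm tall). Origin on its axis at the block's top. Bystander.
- gouge_b: Gouge like gouge_a with a brown handle. Bystander.
- bottle: Blue bottle, 60 mm in diameter, 190 mm tall, behind the fork. Origin at the centre of its underside. Bystander.
- jar: Amber jar, 68 mm in diameter, 85 mm tall, in front of the stand. Origin at the centre of its underside. Bystander.
- tin: Green tin with a white lid and label, 64 mm in diameter, 140 mm tall, close beside the tool block. Origin at the centre of its underside. Bystander.
- mallet: Mallet lying on the table, 200 mm long along its x, head at +x, under 40 mm high. Bystander.
- brush: Brush lying on the table, 190 mm long along its x, under 30 mm high. Bystander.
- tile: Plaster tile 90 x 90 x 14 mm lying on the table. Origin at the centre of its underside. Bystander.

How it is judged:
By the outcome, as a careful person would: the job done as asked, in the order asked, and still so for the second after the job is handed in, with the robot touching nothing.
It also fails if it takes over 58 s, if anything falls off the work surface, if the arm or the gripper's body presses on something with over 40 N, if the wrist force passes 120 N, or if a joint passes its speed limit or range.

## Working session

There is one attempt and no reset: what is moved stays moved. The work goes in short steps, Python scripts to look and compute and a shell command to move; the robot and the scene stay as the last step left them, time stands still between calls to the robot, and variables do not carry over. Pictures are saved under pics/ and viewed, at most 10 in all, crops included, and the job is handed in when it is done.

```bash
mkdir -p pics; ls
cat > h.py <<'E'
import numpy as np, cv2, json
from scipy.spatial.transform import Rotation as R
from rig import robot
def shot(name,fn=None):
    o=robot.get_obs(); im=robot.camera(name)
    if fn: cv2.imwrite('pics/'+fn,im[:,:,::-1])
    return o,im
def pose(name,o=None):
    m=robot.camera_model(name)
    if 'xyz' in m: return m,np.array(m['xyz']),R.from_quat(m['orientation']).as_matrix()
    T=np.array(m['T_tool_cam']); Rt=R.from_quat(o['tool_rot']).as_matrix()
    return m,Rt@T[:3,3]+np.array(o['position']),Rt@T[:3,:3]
def ray(P,u,v):
    m,c,Rc=P; d=np.array([(u-m['cx'])/m['fx'],(v-m['cy'])/m['fy']]); s=d.copy()
    for _ in range(20): s=d/(1+m['k1']*(s@s))
    r=Rc@np.array([s[0],s[1],1]); return c,r/np.linalg.norm(r)
def proj(P,X):
    m,c,Rc=P; p=Rc.T@(np.asarray(X)-c); s=p[:2]/p[2]; s=s*(1+m['k1']*(s@s))
    return np.array([m['fx']*s[0]+m['cx'],m['fy']*s[1]+m['cy']])
def onz(P,u,v,z):
    c,r=ray(P,u,v); return c+r*(z-c[2])/r[2]
def tri(rays):
    A=sum(np.eye(3)-np.outer(r,r) for c,r in rays); b=sum((np.eye(3)-np.outer(r,r))@c for c,r in rays)
    return np.linalg.solve(A,b)
E
python3 - <<'E'
from h import *
o={}
for n in ['scene','side','wrist']:
    ob,im=shot(n,n+'0.png')
    for k in ['pin','block','stand','clamp_grip','fork_seat','roundel','gouge_a','bottle','jar','tin','clamp']:
        try: d=robot.search_frame(k,n)
        except Exception as e: d=[]; print(k,e)
        print(n,k,[([round(x) for x in a['rect']],round(a['score'],2)) for a in d[:2]])
    P=pose(n,ob); print(n,P[1].round(3),P[2][:,2].round(2),P[0]['fx'],P[0]['k1'])
print(robot.get_obs()['time'],ob['position'],ob['tool_rot'])
a=[cv2.imread(f'pics/{n}0.png') for n in ['scene','side']]
E
```

```text
pics
scene pin [([340, 254, 361, 280], 0.72)]
scene block [([314, 238, 372, 339], 0.75)]
scene stand [([145, 101, 250, 211], 0.65), ([347, 229, 366, 260], 0.31)]
scene clamp_grip [([195, 137, 246, 197], 0.78)]
scene fork_seat [([144, 102, 246, 197], 0.58)]
scene roundel [([163, 106, 212, 142], 0.78), ([341, 261, 360, 280], 0.73)]
scene gouge_a [([329, 269, 353, 303], 0.92), ([346, 230, 366, 261], 0.65)]
scene bottle [([153, 178, 184, 250], 0.7)]
scene jar [([220, 110, 236, 142], 0.75)]
scene tin [([302, 216, 333, 276], 0.59), ([145, 101, 248, 194], 0.24)]
scene clamp [([191, 138, 249, 195], 0.58)]
scene [1.055 0.641 0.867] [-0.49 -0.55 -0.68] 457.13563076860737 0.011649340088404247
side pin [([255, 182, 378, 340], 0.73), ([196, 144, 206, 164], 0.56)]
side block [([172, 145, 226, 197], 0.74), ([159, 172, 177, 192], 0.4)]
side stand [([254, 183, 378, 338], 0.62), ([313, 163, 336, 216], 0.47)]
side clamp_grip [([262, 183, 309, 242], 0.8)]
side fork_seat [([258, 182, 379, 322], 0.69)]
side roundel [([293, 233, 361, 293], 0.94)]
side gouge_a [([185, 148, 196, 169], 0.64), ([202, 132, 213, 153], 0.61)]
side bottle [([313, 163, 335, 215], 0.87), ([204, 132, 214, 154], 0.45)]
side jar [([252, 299, 280, 349], 0.86)]
side tin [([202, 156, 227, 206], 0.75)]
side clamp [([256, 184, 307, 237], 0.87)]
side [-0.085 -0.873  0.827] [ 0.47  0.7  -0.55] 467.5766362430905 -0.020581832513151377
wrist pin [([144, 315, 152, 319], 0.7)]
wrist block []
wrist stand []
wrist clamp_grip []
wrist fork_seat []
wrist roundel []
wrist gouge_a []
wrist bottle []
wrist jar []
wrist tin []
wrist clamp []
wrist [0.178 0.604 0.384] [ 0.23 -0.1  -0.97] 319.14171679205737 -0.06843371987547783
1.8 [0.24205668 0.57618594 0.22256183] [ 1.97561464e-01  9.80290502e-01 -1.21285821e-05  3.71739470e-06]
```

Run:
```python
import cv2
a=cv2.imread('pics/scene0.png')[95:345,130:390]; cv2.imwrite('pics/s1.png',cv2.resize(a,None,fx=2.4,fy=2.4,interpolation=cv2.INTER_CUBIC))
a=cv2.imread('pics/side0.png')[120:355,150:390]; cv2.imwrite('pics/s2.png',cv2.resize(a,None,fx=2.5,fy=2.5,interpolation=cv2.INTER_CUBIC))
```

```text
(no output)
```

View pics/s1.png

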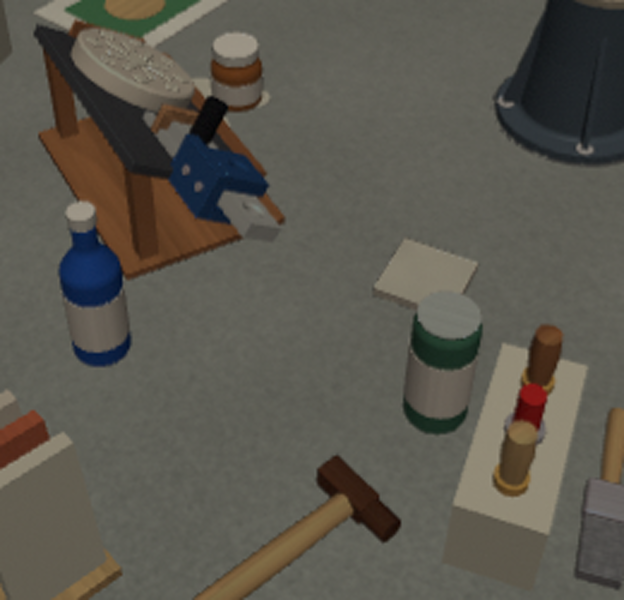

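View pics/s2.png

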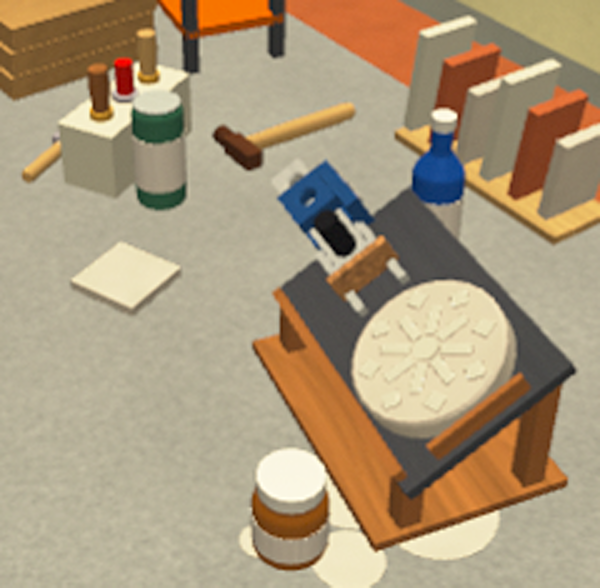

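Run:
```python
from h import *
S=pose('scene');D=pose('side')
fs=lambda u,v:(u/2.4+130,v/2.4+95)
fd=lambda u,v:(u/2.5+150,v/2.5+120)
for n,p in dict(BL=(133,277),FL=(285,218),BR=(40,133)).items(): print('sc',n,onz(S,*fs(*p),0).round(3))
for n,p in dict(FR=(377,548),FL=(253,343),BR=(567,480)).items(): print('sd',n,onz(D,*fd(*p),0).round(3))
def both(n,a,b):
    r=[ray(S,*fs(*a)),ray(D,*fd(*b))]; X=tri(r); 
    print(n,X.round(4),'gap',[round(float(np.linalg.norm(np.cross(X-c,d))*1000),1) for c,d in r])
both('griptop',(213,103),(330,220)); both('roundel',(133,65),(425,348)); both('bottletop',(80,210),(444,115)); both('jar',(237,47),(292,472))
both('tin',(449,312),(158,103));both('brown',(548,330),(98,69)); both('pale',(519,427),(147,35))
both('forktipcorner',(268,184),(278,197))
for P,f,n in ((S,'scene0','sc'),(D,'side0','sd')):
    im=cv2.imread(f'pics/{f}.png').astype(int); m=((im[:,:,2]>110)&(im[:,:,1]<45)&(im[:,:,0]<60)).astype('uint8')
    k,l,st,ce=cv2.connectedComponentsWithStats(m); i=[j for j in range(1,k) if st[j,4]>20]
    for j in i: print(n,st[j],ce[j],onz(P,*ce[j],.12).round(4))
def blk(P,f,p):
    return [onz(P,*f(*q),.09).round(3).tolist() for q in p]
print('block sc',blk(S,fs,[(503,345),(588,365),(547,530),(458,500)])); print('block sd',blk(D,fd,[(60,118),(190,68),(188,100)]))
```

```text
sc BL [ 0.621 -0.122 -0.   ]
sc FL [ 0.428 -0.087  0.   ]
sc BR [ 0.562 -0.413  0.   ]
sd FR [ 0.379 -0.366  0.   ]
sd FL [ 0.44  -0.079 -0.   ]
sd BR [ 0.575 -0.404  0.   ]
griptop [ 0.4929 -0.1333  0.171 ] gap [1.8, 1.8]
roundel [ 0.4828 -0.2967  0.1298] gap [1.7, 1.7]
bottletop [ 0.7024 -0.0619  0.1876] gap [1.3, 1.3]
jar [ 0.3223 -0.3107  0.0802] gap [2.7, 2.7]
tin [0.4988 0.2201 0.1367] gap [2.9, 2.9]
brown [0.4635 0.3031 0.1571] gap [1.9, 1.9]
pale [0.5616 0.3546 0.1556] gap [1.8, 1.8]
forktipcorner [ 0.5057 -0.0265  0.1339] gap [1.5, 1.5]
sc [347 255  11   9  75] [351.88       259.01333333] [0.4988 0.3253 0.12  ]
sd [196 144   7  14  83] [199.10843373 150.21686747] [0.5128 0.3317 0.12  ]
block sc [[0.453, 0.257, 0.09], [0.411, 0.324, 0.09], [0.576, 0.411, 0.09], [0.61, 0.345, 0.09]]
block sd [[0.418, 0.327, 0.09], [0.624, 0.351, 0.09], [0.576, 0.276, 0.09]]
```

```bash
cat >> h.py <<'E'
yaw=-0.21
def frame(yaw=yaw,t=np.radians(32)):
    x=np.array([np.cos(yaw),np.sin(yaw),0]); y=np.array([-np.sin(yaw),np.cos(yaw),0]); z=np.array([0,0,1.])
    return x*np.cos(t)+z*np.sin(t), y, -x*np.sin(t)+z*np.cos(t)   # u (upslope), y left, n
def toolR(y,z): 
    x=np.cross(y,z); return np.column_stack([x,y,z])
def go(p,Rt,o=None):
    o=o or robot.get_obs(); R0=R.from_quat(o['tool_rot']).as_matrix()
    dp=R0.T@(np.asarray(p)-o['position'])*1000; rv=R.from_matrix(R0.T@Rt).as_rotvec()
    print('dp',dp.round(1).tolist(),'rv',rv.round(4).tolist(),'deg',round(float(np.degrees(np.linalg.norm(rv))),1))
E
python3 - <<'E'
from h import *
u,y,n=frame(); g=np.array([.4929,-.1333,.171])-.024*n; print(g)
go(g+.09*n+.02*y,toolR(u,-n))
E
```

```text
[ 0.50533866 -0.13595121  0.15064685]
dp [-468.0, -543.8, -4.4] rv [-0.4656, -0.3855, 1.3445] deg 84.5
```

```bash
python3 -m jog '{"dp":[[-120,-140,-50],[-120,-140,-50],[-120,-140,-50],[-120,-140,-50],[-468,-544,-4],[-468,-544,-4],[-468,-544,-4],[-468,-544,-4],[-468,-544,-4],[-468,-544,-4],[-468,-544,-4],[-468,-544,-4]],"delta_rot":[[-0.466,-0.386,1.345],[-0.466,-0.386,1.345],[-0.466,-0.386,1.345],[-0.466,-0.386,1.345],[-0.466,-0.386,1.345],[-0.466,-0.386,1.345],[-0.466,-0.386,1.345],[-0.466,-0.386,1.345],[-0.466,-0.386,1.345],[-0.466,-0.386,1.345],[-0.466,-0.386,1.345],[-0.466,-0.386,1.345]],"gripper":[0,0,0,0,0,0,0,0,0,0,0,0]}'
python3 - <<'E'
from h import *
u,y,n=frame(); g=np.array([.4929,-.1333,.171])-.024*n
go(g+.09*n+.02*y,toolR(u,-n)); print(robot.get_obs()['q'])
E
```

```text
time: 3.0
position: [0.4063, 0.0673, 0.2403]
tool_rot: [0.748, 0.606, 0.172, 0.21]
ft_force: [-0.0, 0.4, -0.6]
grip_width: 0.0438
grip_force: 0.0
dp [-158.4, 71.1, 58.6] rv [-0.0089, -0.0037, -0.0002] deg 0.6
[-0.04641378  0.08789563  2.2759673  -0.33941723  0.24712343  0.46981455]
```

```bash
python3 -m jog '{"dp":[[-158,71,59],[-158,71,59],[-158,71,59],[-158,71,59],[-158,71,59],[-158,71,59]],"delta_rot":[[0,0,0],[0,0,0],[0,0,0],[0,0,0],[0,0,0],[0,0,0]],"gripper":[0,0,0,0,0,0]}'
python3 - <<'E'
from h import *
u,y,n=frame(); g=np.array([.4929,-.1333,.171])-.024*n
go(g+.09*n+.02*y,toolR(u,-n)); print(robot.get_obs()['q'])
o,im=shot('wrist','w1.png'); json.dump({k:np.array(o[k]).tolist() for k in ('position','tool_rot')},open('w1.json','w'))
for k in ['clamp_grip','roundel','fork_seat']: print(k,robot.search_frame(k,'wrist')[:2])
cv2.imwrite('pics/w1b.png',cv2.resize(im[:,:,::-1],None,fx=1.5,fy=1.5))
E
```

```text
time: 3.6
position: [0.4507, -0.0657, 0.2277]
tool_rot: [0.748, 0.607, 0.171, 0.207]
ft_force: [0.7, -0.0, 0.2]
grip_width: 0.0437
grip_force: 0.0
dp [-37.4, 17.0, 11.0] rv [-0.0145, -0.0061, 0.0016] deg 0.9
[-0.49836145  0.16193228  2.23533948  0.6164931   0.26787471 -0.84987929]
clamp_grip [{'rect': [238.7, 74.3, 310.4, 294.3], 'score': 0.96}]
roundel []
fork_seat [{'rect': [182.1, 71.0, 363.3, 308.5], 'score': 0.66}]
```

View pics/w1b.png

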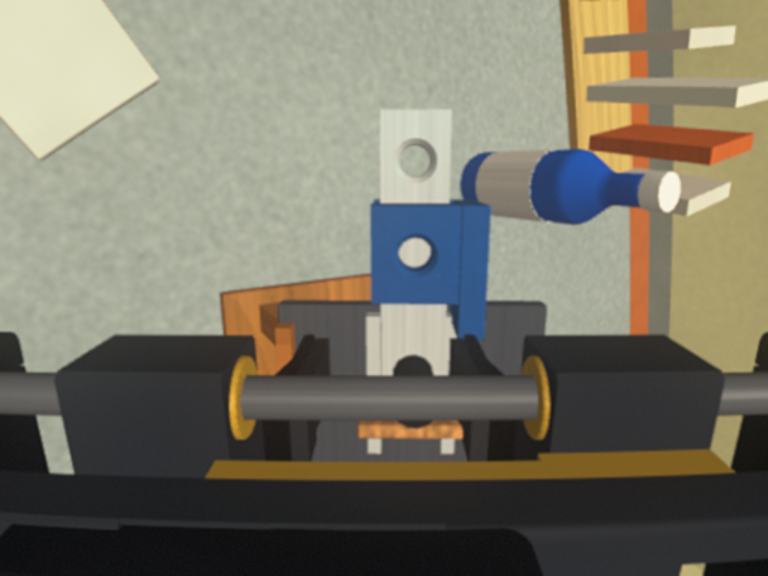

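```bash
cat > fit.py <<'E'
from h import *
from scipy.optimize import least_squares
o=json.load(open('w1.json')); W=pose('wrist',o); D=pose('side'); S=pose('scene')
F=tri([ray(W,415/1.5,252/1.5),ray(D,310/2.5+150,197/2.5+120)]); print('fork tri',F.round(4),proj(W,F)*1.5,proj(D,F))
# params: F(3), yaw, slide
obs=[(W,lambda F,u,y,n,s:F,(415/1.5,252/1.5),1),
 (W,lambda F,u,y,n,s:F+(.130-.060)*0*y+(.06-s)*y-.018*n,(417/1.5,158/1.5),1),
 (D,lambda F,u,y,n,s:F,(310/2.5+150,197/2.5+120),1),
 (S,lambda F,u,y,n,s:F+(-.07-s)*y+.03*n,(213/2.4+130,103/2.4+95),1),
 (D,lambda F,u,y,n,s:F+(-.07-s)*y+.03*n,(330/2.5+150,220/2.5+120),1),
 (W,lambda F,u,y,n,s:F-.025*u+.028*y,(372/1.5,203/1.5),1),
 (W,lambda F,u,y,n,s:F-.025*u-.028*y,(372/1.5,303/1.5),1),
 (W,lambda F,u,y,n,s:F+.025*u+.028*y,(460/1.5,203/1.5),1)]
def res(p):
    fr=frame(p[3]); return np.concatenate([proj(P,f(p[:3],*fr,p[4]))-np.array(q) for P,f,q,w in obs])
r=least_squares(res,[*F,-.21,0],loss='soft_l1'); print(r.x.round(4)); print(res(r.x).reshape(-1,2).round(1).tolist())
E
python3 fit.py
```

```text
fork tri [ 0.5248 -0.0578  0.1425] [418.36025155 251.93644995] [273.44320257 199.27994491]
[ 0.5224 -0.0575  0.1437 -0.1985  0.0075]
[[0.7, 0.6], [-1.1, 0.3], [-1.3, 0.3], [0.4, 0.9], [-1.9, 0.2], [-0.4, 0.4], [0.7, -1.7], [0.9, 0.0]]
```

```bash
cat >> h.py <<'E'
F=np.array([.5224,-.0575,.1437]); yaw=-.1985; u,y,n=frame(yaw)
E
python3 - <<'E'
from h import *
g=F-.0775*y+.006*n; print(g)
go(g+.06*n,toolR(u,-n)); go(g-.015*n,toolR(u,-n))
E
```

```text
[ 0.504      -0.13285117  0.14878829]
dp [-54.8, 14.9, 41.3] rv [-0.0152, 0.0015, -0.0113] deg 1.1
dp [-54.7, 16.1, 116.3] rv [-0.0152, 0.0015, -0.0113] deg 1.1
```

```bash
python3 -m jog '{"dp":[[-55,15,35],[-55,15,35],[-55,15,35],[-55,15,35],[-55,15,35],[-55,15,35]],"delta_rot":[[-0.015,0,-0.011],[-0.015,0,-0.011],[-0.015,0,-0.011],[-0.015,0,-0.011],[-0.015,0,-0.011],[-0.015,0,-0.011]],"gripper":[0.4,0.4,0.4,0.4,0.4,0.4]}'
python3 - <<'E'
from h import *
g=F-.0775*y+.006*n
go(g-.015*n,toolR(u,-n)); print(robot.get_obs()['q'])
o,im=shot('wrist','w2.png'); json.dump({k:np.array(o[k]).tolist() for k in ('position','tool_rot')},open('w2.json','w'))
W=pose('wrist',o)
for p in (F,F+.0525*y-.018*n,g+.024*n): cv2.circle(im,tuple(int(round(c)) for c in proj(W,p)),2,(255,0,0),1)
cv2.imwrite('pics/w2b.png',cv2.resize(im[60:340,130:400,::-1],None,fx=2,fy=2))
E
```

```text
time: 4.4
position: [0.4692, -0.1237, 0.2053]
tool_rot: [0.743, 0.61, 0.174, 0.213]
ft_force: [0.5, 0.8, -0.7]
grip_width: 0.0609
grip_force: 0.0
dp [-2.2, 0.6, 82.0] rv [-0.0005, -0.0007, 0.0034] deg 0.2
[-0.63770609  0.25966362  2.2132284   0.98414427  0.27460852 -1.34910206]
```

View pics/w2b.png

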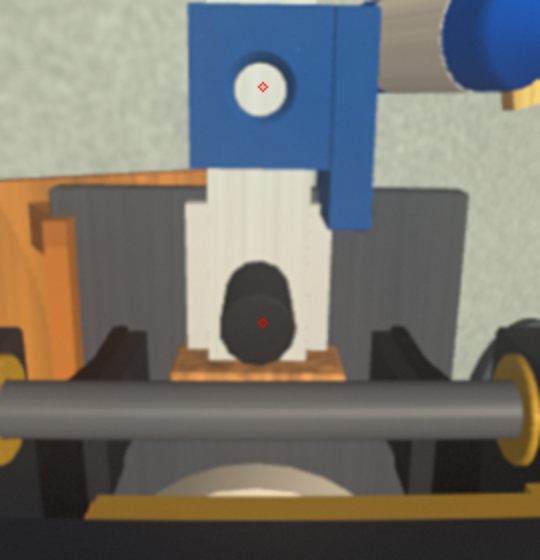

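```bash
python3 -m jog '{"dp":[[-3,0,40],[-3,0,80],[-3,0,80],[-3,0,80],[-3,0,80],[-3,0,80],[-3,0,80],[-3,0,80]],"delta_rot":[[0,0,0],[0,0,0],[0,0,0],[0,0,0],[0,0,0],[0,0,0],[0,0,0],[0,0,0]],"gripper":[0.4,0.4,0.4,0.4,-0.6,-0.6,-0.6,-0.6]}' 15
python3 - <<'E'
from h import *
g=F-.0775*y+.006*n
go(g-.015*n,toolR(u,-n)); print(robot.get_obs()['q'])
go(F-.13*y+.006*n-.015*n,toolR(u,-n))
E
```

```text
time: 5.25
position: [0.5107, -0.1366, 0.1382]
tool_rot: [0.743, 0.61, 0.174, 0.214]
ft_force: [-1.0, -0.3, -0.0]
grip_width: 0.0366
grip_force: 0.0
dp [2.4, -0.6, 2.2] rv [0.0014, 0.0012, 0.0024] deg 0.2
[-0.59571341  0.47532465  2.18407821  1.77072313  0.2100776  -2.11889697]
dp [-50.1, -0.7, 2.3] rv [0.0014, 0.0012, 0.0024] deg 0.2
```

```bash
python3 -m jog '{"dp":[[0,0,0],[0,0,0],[0,0,0],[-10,0,0],[-20,0,0],[-30,0,0],[-40,0,0],[-45,0,0],[-48,0,0],[-48,0,0]],"delta_rot":[[0,0,0],[0,0,0],[0,0,0],[0,0,0],[0,0,0],[0,0,0],[0,0,0],[0,0,0],[0,0,0],[0,0,0]],"gripper":[-0.6,-0.6,-0.6,-0.6,-0.6,-0.6,-0.6,-0.6,-0.6,-0.6]}' 20
python3 - <<'E'
from h import *
go(F-.13*y+.006*n-.015*n,toolR(u,-n)); o=robot.get_obs();print(o['q'],o['grip_force'],np.array(o['ft_force'])@y)
E
```

```text
time: 6.25
position: [0.4996, -0.1828, 0.1372]
tool_rot: [0.744, 0.61, 0.174, 0.213]
ft_force: [-6.5, 1.7, 3.4]
grip_width: 0.0255
grip_force: 20.0
dp [-2.6, 1.4, 2.2] rv [-0.002, -0.0, 0.0013] deg 0.1
[-0.71832694  0.48050199  2.1685603   1.58023154  0.26556153 -2.0342194 ] 20.003481216263026 0.3633360667926808
```

```bash
python3 -m jog '{"dp":[[-2,0,0],[-4,0,0],[-6,0,0],[-6,0,0]],"delta_rot":[[0,0,0],[0,0,0],[0,0,0],[0,0,0]],"gripper":[-0.6,-0.6,-0.6,-0.6]}'
python3 - <<'E'
from h import *
go(F-.13*y+.006*n-.015*n,toolR(u,-n)); o=robot.get_obs();print(np.array(o['ft_force'])@np.array([u,y,n]).T)
E
```

```text
time: 6.65
position: [0.4987, -0.1872, 0.1371]
tool_rot: [0.743, 0.61, 0.175, 0.212]
ft_force: [-6.2, 5.5, 4.9]
grip_width: 0.0255
grip_force: 20.0
dp [1.8, 1.5, 2.2] rv [-0.0016, -0.0033, 0.0019] deg 0.2
[-3.5299557   4.2027697   7.92906435]
```

```bash
python3 -m jog '{"dp":[[-3,0,0],[-6,0,0],[-6,0,0]],"delta_rot":[[0,0,0],[0,0,0],[0,0,0]],"gripper":[-0.6,-0.6,-0.6]}'
python3 - <<'E'
from h import *
go(F-.13*y+.006*n-.015*n,toolR(u,-n)); o=robot.get_obs();print(np.array(o['ft_force'])@np.array([u,y,n]).T)
E
```

```text
time: 6.95
position: [0.4987, -0.1874, 0.1372]
tool_rot: [0.741, 0.612, 0.181, 0.209]
ft_force: [0.8, 14.7, 4.4]
grip_width: 0.0257
grip_force: 20.0
dp [2.0, 1.4, 2.2] rv [0.0007, -0.0169, 0.0043] deg 1.0
[ 0.58153078 14.52502204  4.87319766]
```

```bash
python3 -m jog '{"dp":[[0,0,0],[0,0,0],[0,0,0],[0,0,0],[0,0,-40],[0,0,-90],[20,0,-110],[50,0,-110],[50,0,-110],[50,0,-110]],"delta_rot":[[0,0,0],[0,0,0],[0,0,0],[0,0,0],[0,0,0],[0,0,0],[0,0,0],[0,0,0],[0,0,0],[0,0,0]],"gripper":[0.3,0.3,0.3,0.3,0.3,0.3,0.3,0.3,0.3,0.3]}'
python3 - <<'E'
from h import *
print(robot.get_obs()['q'])
o,im=shot('wrist','w3.png'); json.dump({k:np.array(o[k]).tolist() for k in ('position','tool_rot')},open('w3.json','w'))
W=pose('wrist',o); print([proj(W,p).round(1) for p in (F,F-.13*y+.03*n)])
for p in (F,F-.13*y+.03*n): cv2.circle(im,tuple(int(round(c)) for c in proj(W,p)),2,(255,0,0),1)
cv2.imwrite('pics/w3b.png',cv2.resize(im[60:340,130:400,::-1],None,fx=2,fy=2))
R0=R.from_quat(o['tool_rot']).as_matrix(); 
c,s=np.cos(np.radians(27.7)),np.sin(np.radians(27.7))
p=np.array([.512,.329,0])
for sg in (1,-1): go(p+[0,0,.25],toolR(sg*np.array([-s,c,0]),np.array([0,0,-1.])))
E
```

```text
time: 7.95
position: [0.4519, -0.1349, 0.2313]
tool_rot: [0.743, 0.61, 0.174, 0.215]
ft_force: [0.1, -0.1, -0.2]
grip_width: 0.057
grip_force: 0.0
[-0.70249428  0.17674822  2.20723526  0.80914528  0.36068704 -1.21602484]
[array([259. ,  85.4]), array([258.5, 253.2])]
dp [467.3, -16.8, -34.4] rv [0.296, 0.6282, -2.1803] deg 131.1
dp [467.3, -16.8, -34.4] rv [0.5232, -0.2465, 0.8664] deg 59.7
```

View pics/w3b.png

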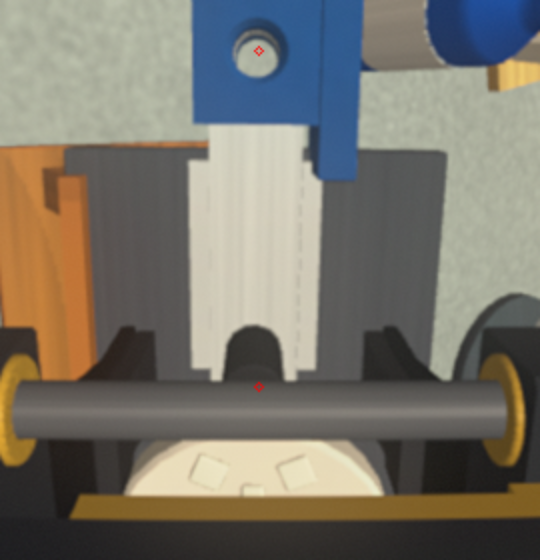

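```bash
python3 -m jog '{"dp":[[100,0,-40],[467,-17,-34],[467,-17,-34],[467,-17,-34],[467,-17,-34],[467,-17,-34],[467,-17,-34],[467,-17,-34],[467,-17,-34],[467,-17,-34],[467,-17,-34],[467,-17,-34]],"delta_rot":[[0.523,-0.246,0.866],[0.523,-0.246,0.866],[0.523,-0.246,0.866],[0.523,-0.246,0.866],[0.523,-0.246,0.866],[0.523,-0.246,0.866],[0.523,-0.246,0.866],[0.523,-0.246,0.866],[0.523,-0.246,0.866],[0.523,-0.246,0.866],[0.523,-0.246,0.866],[0.523,-0.246,0.866]],"gripper":[0.2,0.2,0.2,0.2,0.2,0.2,0.2,0.2,0.2,0.2,0.2,0.2]}'
python3 - <<'E'
from h import *
print(robot.get_obs()['q'])
c,s=np.cos(np.radians(27.7)),np.sin(np.radians(27.7))
p=np.array([.512,.329,0]); go(p+[0,0,.25],toolR(-np.array([-s,c,0]),np.array([0,0,-1.])))
E
```

```text
time: 9.2
position: [0.5019, 0.239, 0.244]
tool_rot: [0.971, 0.237, -0.001, -0.002]
ft_force: [0.5, -1.2, 0.6]
grip_width: 0.0523
grip_force: 0.0
[0.2416533  0.40980099 1.58138163 0.00344957 1.15301639 1.33229915]
dp [50.4, -75.2, -5.8] rv [-0.0037, 0.0018, -0.0047] deg 0.4
```

```bash
python3 -m jog '{"dp":[[50,-75,0],[50,-75,0],[50,-75,0],[50,-75,0]],"delta_rot":[[0,0,0],[0,0,0],[0,0,0],[0,0,0]],"gripper":[0.2,0.2,0.2,0.2]}'
python3 - <<'E'
from h import *
o,im=shot('wrist','w4.png'); json.dump({k:np.array(o[k]).tolist() for k in ('position','tool_rot')},open('w4.json','w'))
W=pose('wrist',o); a=im.astype(int)
m=((a[:,:,0]>100)&(a[:,:,1]<50)&(a[:,:,2]<60)).astype('uint8'); k,l,st,ce=cv2.connectedComponentsWithStats(m)
for j in range(1,k):
    if st[j,4]>100: print(st[j],ce[j])
for q in ([.512,.329,.142],[.512,.329,.098]): print(proj(W,q).round(1))
cv2.imwrite('pics/w4b.png',cv2.resize(im[:,:,::-1],None,fx=1.5,fy=1.5))
E
```

```text
time: 9.6
position: [0.5098, 0.3269, 0.2433]
tool_rot: [0.971, 0.24, -0.001, -0.0]
ft_force: [0.5, 0.6, 0.3]
grip_width: 0.0523
grip_force: 0.0
[259.1 191.6]
[259.2 180.5]
```

View pics/w4b.png

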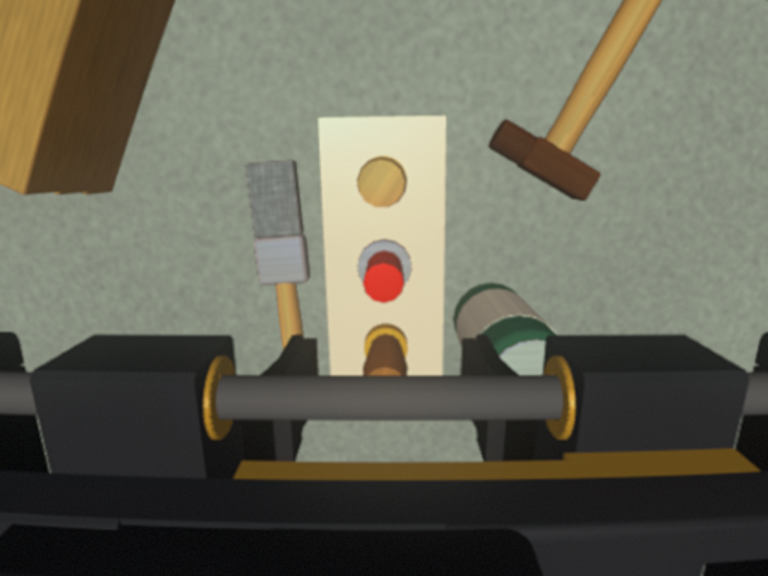

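Run:
```python
from h import *
o=json.load(open('w4.json')); W=pose('wrist',o)
a=onz(W,384/1.5,283/1.5,.142); b=onz(W,384.5/1.5,264/1.5,.098); print(a,b); p=(a+b)/2
Rt=R.from_quat(o['tool_rot']).as_matrix()
c,s=np.cos(np.radians(27.7)),np.sin(np.radians(27.7)); Rt=toolR(np.array([s,-c,0]),np.array([0,0,-1.]))
go([p[0],p[1],.105],Rt)
```

```text
[0.51300451 0.3325364  0.142     ] [0.51466355 0.33362367 0.098     ]
dp [7.5, -4.2, 138.5] rv [-0.0014, 0.0027, 0.0002] deg 0.2
```

```bash
python3 -m jog '{"dp":[[7,-4,20],[7,-4,70],[7,-4,110],[7,-4,138],[7,-4,138],[7,-4,138],[7,-4,138],[7,-4,138],[7,-4,138],[7,-4,138]],"delta_rot":[[0,0,0],[0,0,0],[0,0,0],[0,0,0],[0,0,0],[0,0,0],[0,0,0],[0,0,0],[0,0,0],[0,0,0]],"gripper":[0.2,0.2,0.2,0.2,0.2,-0.6,-0.6,-0.6,-0.6,-0.6]}' 40
```

```text
time: 10.65
position: [0.5145, 0.3341, 0.1084]
tool_rot: [0.971, 0.24, 0.001, -0.001]
ft_force: [0.3, -0.5, 4.0]
grip_width: 0.0231
grip_force: 40.0
```

```bash
python3 -m jog '{"dp":[[0,0,0],[0,0,-20],[0,0,-50],[0,0,-90],[0,0,-130],[0,0,-150],[0,0,-150],[0,0,-150]],"delta_rot":[[0,0,0],[0,0,0],[0,0,0],[0,0,0],[0,0,0],[0,0,0],[0,0,0],[0,0,0]],"gripper":[-0.6,-0.6,-0.6,-0.6,-0.6,-0.6,-0.6,-0.6]}'
python3 - <<'E'
from h import *
o=robot.get_obs(); print(o['q'])
# target: above fork, nose 25 mm above face; pin origin below grasp point by 34mm -> TCP = origin+ (34-19)mm along axis
for h in (.105,0): go(F+(h+.015)*n,toolR(u,-n),o)
E
```

```text
time: 11.45
position: [0.5128, 0.3335, 0.256]
tool_rot: [0.971, 0.24, -0.001, -0.001]
ft_force: [-0.5, -0.4, -3.1]
grip_width: 0.0232
grip_force: 40.0
[0.39334212 0.47515276 1.42788044 0.00157361 1.2404376  1.47933715]
dp [-222.9, 310.4, 10.4] rv [-0.5233, 0.2487, -0.864] deg 59.6
dp [-179.6, 345.6, 99.3] rv [-0.5233, 0.2487, -0.864] deg 59.6
```

```bash
python3 -m jog '{"dp":[[0,0,-45],[-100,130,-60],[-100,130,-60],[-100,130,-60],[-100,130,-60],[-234,301,-13],[-234,301,-13],[-234,301,-13],[-234,301,-13],[-234,301,-13],[-234,301,-13],[-234,301,-13]],"delta_rot":[[0,0,0],[-0.523,0.249,-0.864],[-0.523,0.249,-0.864],[-0.523,0.249,-0.864],[-0.523,0.249,-0.864],[-0.523,0.249,-0.864],[-0.523,0.249,-0.864],[-0.523,0.249,-0.864],[-0.523,0.249,-0.864],[-0.523,0.249,-0.864],[-0.523,0.249,-0.864],[-0.523,0.249,-0.864]],"gripper":[-0.6,-0.6,-0.6,-0.6,-0.6,-0.6,-0.6,-0.6,-0.6,-0.6,-0.6,-0.6]}'
python3 - <<'E'
from h import *
o=robot.get_obs(); print(o['q'],o['grip_force'])
go(F+.148*n,toolR(u,-n),o); go(F+.118*n,toolR(u,-n),o)
E
```

```text
time: 12.65
position: [0.4443, -0.0421, 0.2667]
tool_rot: [0.745, 0.609, 0.174, 0.211]
ft_force: [0.0, 0.4, -1.6]
grip_width: 0.0233
grip_force: 40.0
[-0.43504746  0.0536368   2.19652005  0.35081331  0.37125467 -0.52862952] 39.99912955798209
dp [0.3, 2.3, -1.5] rv [-0.0047, -0.0015, -0.0023] deg 0.3
dp [0.3, 2.5, 28.5] rv [-0.0047, -0.0015, -0.0023] deg 0.3
```

```bash
python3 -m jog '{"dp":[[0,2,15],[0,2,34],[0,2,36],[0,2,36],[0,2,36]],"delta_rot":[[-0.005,-0.001,-0.002],[-0.005,-0.001,-0.002],[-0.005,-0.001,-0.002],[-0.005,-0.001,-0.002],[-0.005,-0.001,-0.002]],"gripper":[-0.6,-0.6,-0.6,-0.6,-0.6]}'
python3 - <<'E'
from h import *
o=robot.get_obs(); go(F+.11*n,toolR(u,-n),o)
R0=R.from_quat(o['tool_rot']).as_matrix(); T=np.array(o['position']); rel=R0.T@(F-T)*1000; print('F in tool',rel.round(1))
_,a=shot('wrist','w5.png'); _,b=shot('side','sd5.png'); _,c=shot('scene','sc5.png')
W=pose('wrist',o);D=pose('side');S=pose('scene')
X=T+R0[:,2]*.098; Y=T+R0[:,2]*.018
out=[]
for im,P in ((a,W),(b,D),(c,S)):
    x,w=proj(P,X),proj(P,F); ctr=np.round((x+w)/2).astype(int); print('nose',x.round(1),'fork',w.round(1),'head',proj(P,Y).round(1),ctr)
    r=48 if im is not a else 80
    t=im[max(0,ctr[1]-r):ctr[1]+r,max(0,ctr[0]-r):ctr[0]+r,::-1]; out.append(cv2.resize(t,(400,400),interpolation=cv2.INTER_CUBIC))
cv2.imwrite('pics/c5.png',cv2.resize(np.hstack(out[:2]),(800,400))); cv2.imwrite('pics/c5s.png',out[2])
E
```

```text
time: 13.15
position: [0.4663, -0.045, 0.2395]
tool_rot: [0.743, 0.609, 0.176, 0.215]
ft_force: [0.4, 0.4, -0.9]
grip_width: 0.0231
grip_force: 40.0
dp [-1.2, -2.1, 1.7] rv [0.0044, -0.0008, 0.0016] deg 0.3
F in tool [ -1.2  -2.6 111.7]
nose [259.7 196.6] fork [256.8 194. ] head [259.9 231.2] [258 195]
nose [270.8 195.2] fork [272.6 199.1] head [255.7 176.2] [272 197]
nose [229.8 160.9] fork [227.8 165.3] head [244.9 133.5] [229 163]
```

View pics/c5.png

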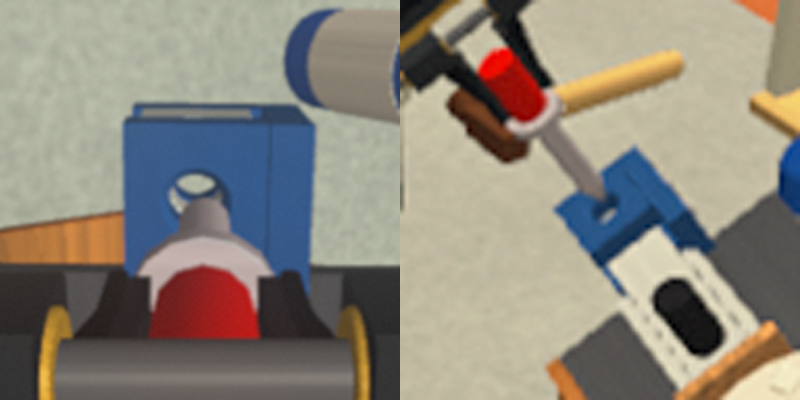

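View pics/c5s.png

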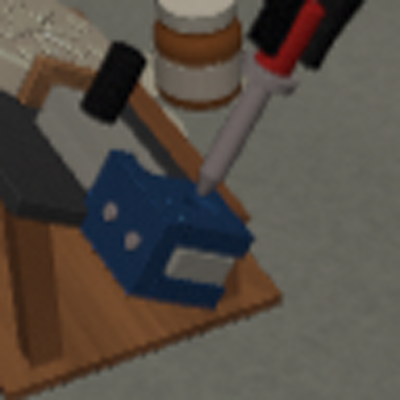

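```bash
python3 -m jog '{"dp":[[-1,-2,0],[-1,-2,0],[-1,-2,4],[-1,-2,8],[-1,-2,12],[-1,-2,16],[-1,-2,20],[-1,-2,24],[-1,-2,28]],"delta_rot":[[0.004,0,0.002],[0.004,0,0.002],[0.004,0,0.002],[0.004,0,0.002],[0.004,0,0.002],[0.004,0,0.002],[0.004,0,0.002],[0.004,0,0.002],[0.004,0,0.002]],"gripper":[-0.6,-0.6,-0.6,-0.6,-0.6,-0.6,-0.6,-0.6,-0.6]}'
python3 - <<'E'
from h import *
o=robot.get_obs(); go(F+.018*n,toolR(u,-n),o); R0=R.from_quat(o['tool_rot']).as_matrix()
print((R0.T@np.array(o['ft_force'])).round(1),(R0.T@np.array(o['moment'])).round(2),o['grip_width'])
E
```

```text
time: 14.2
position: [0.4797, -0.0489, 0.2146]
tool_rot: [0.744, 0.609, 0.175, 0.213]
ft_force: [-1.0, 0.7, -2.1]
grip_width: 0.0231
grip_force: 40.0
dp [-0.1, -0.7, 65.2] rv [0.0009, -0.0008, -0.0007] deg 0.1
[ 0.5 -2.   1.2] [ 0.78  0.13 -0.08] 0.023112836152990385
```

```bash
python3 -m jog '{"dp":[[0,-0.5,5],[0,-0.5,10],[0,-0.5,15],[0,-0.5,20],[0,-0.5,25],[0,-0.5,30]],"delta_rot":[[0,0,0],[0,0,0],[0,0,0],[0,0,0],[0,0,0],[0,0,0]],"gripper":[-0.6,-0.6,-0.6,-0.6,-0.6,-0.6]}'
python3 - <<'E'
from h import *
o=robot.get_obs(); go(F+.018*n,toolR(u,-n),o); R0=R.from_quat(o['tool_rot']).as_matrix()
print((R0.T@np.array(o['ft_force'])).round(1),(R0.T@np.array(o['moment'])).round(2),o['grip_width'])
E
```

```text
time: 14.8
position: [0.4951, -0.0521, 0.1891]
tool_rot: [0.744, 0.609, 0.175, 0.214]
ft_force: [-0.4, 0.9, -0.9]
grip_width: 0.0232
grip_force: 40.0
dp [0.0, -0.5, 35.2] rv [0.0014, -0.0005, -0.0006] deg 0.1
[ 0.8 -0.9  0.5] [ 0.68  0.2  -0.06] 0.0231608304776382
```

```bash
python3 -m jog '{"dp":[[0,-0.3,6],[0,-0.3,12],[0,-0.3,18],[0,-0.3,24],[0,-0.3,29],[0,-0.3,32],[0,-0.3,32]],"delta_rot":[[0,0,0],[0,0,0],[0,0,0],[0,0,0],[0,0,0],[0,0,0],[0,0,0]],"gripper":[-0.6,-0.6,-0.6,-0.6,-0.6,-0.6,-0.6]}'
python3 - <<'E'
from h import *
o=robot.get_obs(); go(F+.018*n,toolR(u,-n),o); R0=R.from_quat(o['tool_rot']).as_matrix()
print((R0.T@np.array(o['ft_force'])).round(1),(R0.T@np.array(o['moment'])).round(2),o['grip_width'])
E
```

```text
time: 15.5
position: [0.5101, -0.055, 0.1639]
tool_rot: [0.743, 0.609, 0.175, 0.215]
ft_force: [-14.9, 3.2, 23.6]
grip_width: 0.0231
grip_force: 40.0
dp [-0.0, -0.1, 5.8] rv [0.0038, 0.0009, -0.0002] deg 0.2
[  0.2  -0.3 -28.1] [ 0.47  0.06 -0.1 ] 0.023127215809830744
```

Run:
```python
from h import *
o=robot.get_obs(); T=np.array(o['position']); R0=R.from_quat(o['tool_rot']).as_matrix()
_,a=shot('wrist','w6.png'); _,b=shot('side','sd6.png'); _,c=shot('scene','sc6.png')
out=[]
for im,P,r in ((a,pose('wrist',o),64),(b,pose('side'),40),(c,pose('scene'),40)):
    q=np.round(proj(P,F)).astype(int); print(q, proj(P,F+.008*n).round(1), proj(P,F+.052*n).round(1))
    t=im[q[1]-r:q[1]+r,q[0]-r:q[0]+r,::-1]; out.append(cv2.resize(t,(400,400),interpolation=cv2.INTER_CUBIC))
g=np.vstack([np.hstack(out[:2]),np.hstack([out[2],np.zeros_like(out[2])])]); cv2.imwrite('pics/c6.png',cv2.resize(g,(600,600)))
cv2.imwrite('pics/c6.png',g[:600] if False else cv2.resize(np.hstack([out[1],out[2]]),(800,400)))
```

```text
[260 228] [259.6 232.6] [260.  267.7]
[273 199] [271.2 197.3] [263.2 187.1]
[228 165] [229.3 162.7] [237.4 147.9]
```

View pics/c6.png

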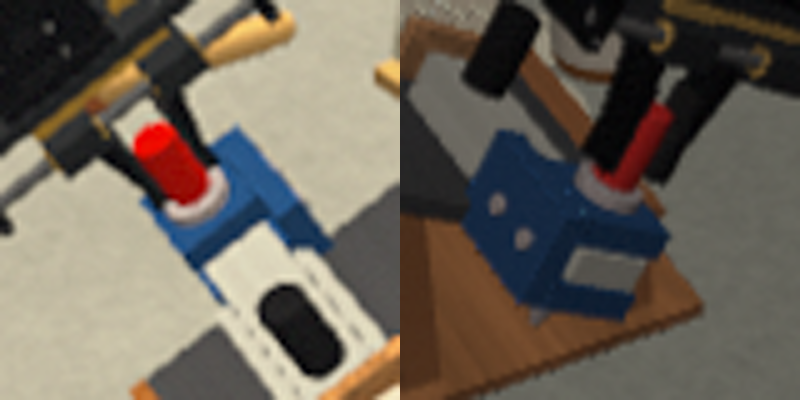

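```bash
python3 -m jog '{"dp":[[0,0,1],[0,0,2],[0,0,2],[0,0,2]],"delta_rot":[[0.004,0,0],[0.004,0,0],[0.004,0,0],[0.004,0,0]],"gripper":[-0.6,-0.6,-0.6,-0.6]}'
python3 - <<'E'
from h import *
o=robot.get_obs(); go(F+.018*n,toolR(u,-n),o); R0=R.from_quat(o['tool_rot']).as_matrix()
print((R0.T@np.array(o['ft_force'])).round(1),(R0.T@np.array(o['moment'])).round(2),o['grip_width'])
E
```

```text
time: 16.05
position: [0.5103, -0.055, 0.1636]
tool_rot: [0.744, 0.609, 0.174, 0.214]
ft_force: [-24.2, 5.8, 40.4]
grip_width: 0.0231
grip_force: 40.0
dp [-0.0, -0.1, 5.5] rv [0.0016, 0.0017, 0.0004] deg 0.1
[  0.8   0.4 -47.5] [ 0.25 -0.06 -0.1 ] 0.02306413414238194
```

```bash
python3 -m jog '{"dp":[[0,0,-2],[0,0,-3],[0,0,-3],[0,0,-3],[0,0,-3],[0,0,-3],[0,0,-20],[0,0,-55],[0,0,-80],[0,0,-80],[0,0,-80]],"delta_rot":[[0,0,0],[0,0,0],[0,0,0],[0,0,0],[0,0,0],[0,0,0],[0,0,0],[0,0,0],[0,0,0],[0,0,0],[0,0,0]],"gripper":[-0.6,-0.6,0.2,0.2,0.2,0.2,0.2,0.2,0.2,0.2,0.2]}'
python3 - <<'E'
from h import *
o=robot.get_obs()
_,a=shot('wrist','w7.png'); _,b=shot('side','sd7.png'); _,c=shot('scene','sc7.png'); W=pose('wrist',o)
out=[]
for im,P,r in ((a,W,64),(b,pose('side'),32),(c,pose('scene'),32)):
    q=np.round(proj(P,F+.02*n)).astype(int); print(q, proj(P,F).round(1),proj(P,F+.008*n).round(1), proj(P,F+.052*n).round(1))
    t=im[q[1]-r:q[1]+r,q[0]-r:q[0]+r,::-1]; out.append(cv2.resize(t,(400,400),interpolation=cv2.INTER_CUBIC))
g=np.vstack([np.hstack(out[1:]),np.hstack([out[0],np.zeros_like(out[0])])]); cv2.imwrite('pics/c7.png',cv2.resize(g,(600,600),interpolation=cv2.INTER_AREA))
go(F+.06*n,toolR(u,-n),o)
E
```

```text
time: 17.15
position: [0.4709, -0.0479, 0.2293]
tool_rot: [0.744, 0.609, 0.174, 0.213]
ft_force: [-0.2, 0.4, 0.3]
grip_width: 0.0523
grip_force: 0.0
[259 201] [258.8 195. ] [258.8 197.5] [258.6 214.2]
[269 195] [272.6 199.1] [271.2 197.3] [263.2 187.1]
[231 159] [227.8 165.3] [229.3 162.7] [237.4 147.9]
dp [0.7, -0.9, 40.3] rv [-0.0016, 0.001, -0.0008] deg 0.1
```

View pics/c7.png

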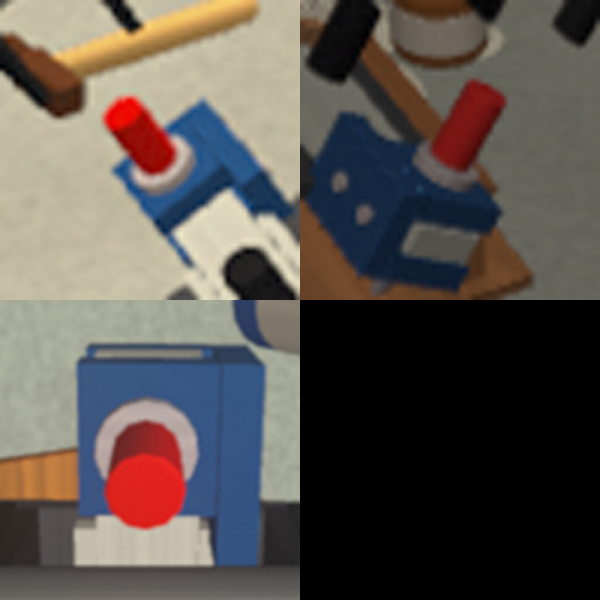

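```bash
python3 -c "
from rig import robot
print(robot.hand_in())"
```

```text
the job is handed in; nothing more can be done
None
```

The job is handed in at about 17 s: the clamp bar is home against its end stop, and the red-gripped pin is through the fork and the bar's hole. It stopped hard at 47 N, its head looks flush on the fork in all three cameras, and the gripper is open and clear of it.

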